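Set and start the chess clock

ROBOT

A 7-joint arm with a two-finger parallel gripper is mounted at the origin on the work surface. World frame = base frame: x ahead of the robot, y to its left, z up, the work surface at z = 0. Lengths are in m, angles in rad, forces in N, time in s.
With the tool pointing down it reaches from about 0.425 to 0.875 m from the base axis. Payload 4.7 kg.
Tool frame: the origin (TCP) lies between the finger pads; the fingertips stand 17 mm ahead of it and the grasp point (between the pads) lies 2 mm behind it; z points along the fingers, y is the line along which they close (so a half turn about z gives the same grasp; the last joint's range is limited). The gripper opens to 87 mm and grips with 3 to 60 N. Pads are 19 mm wide; open, the fingers measure 117 mm over their backs; the gripper's body (75 mm by 190 mm) begins 51 mm behind the grasp point.
Start: joints at [1.208, 0.321, -0.07, 1.45, 0.023, 1.371, -0.057], TCP at [0.239, -0.604, 0.24] pointing down, gripper open.
Joint ranges: [-2.86, 2.86], [-0.3, 2.09], [-1.38, 1.24], [0.06, 2.45], [-1.56, 4.7], [0.09, 2.05], [-2.69, 2.69]. Speed limits (rad/s): [2.57, 2.57, 3.14, 3.14, 3.14, 3.14, 3.14].

INTERFACE

Orientations are given as a rotation vector (axis times angle).
In Python, from station import get_obs, optics, job, spotter gives the robot as it stands. The module is installed in compiled form; this text tells all that it offers.
- The arm moves only by the tool send_rows, never from a script. Its argument "plan" is a list of rows, each a list of 5 numbers: the shift along the tool's x, y, z in m, then the turn about the tool's z in degrees, then the opening, from 0 (shut) to 1 (fully open). A call has 1 to 20 rows; each row is the pose to reach, as a shift and turn from the pose commanded when the call began, along the tool's axes at that moment; what a row does not reach only later rows make up. A row lasts 1/10 s, in which the tool goes at most 50 mm and 8.59 degrees, less where a joint would pass 70% of its speed; a pose out of reach is approached as far as the arm can. A call with a gripper value outside its range is refused whole. The fingers move at their own pace and stop on an object; "squeeze" is the grip in N (left out, the last holds). Time passes only in rows, so rows that repeat a pose let the fingers close. It gives the time, the measured TCP pose, the force, the opening and the grip force at its end, in the units of the state.
- get_obs(): the state, without advancing time (a new reading comes with each control period).
- optics.get_image(name): name is "scene" or "top"; returns a dict with "color" (400x640x3 uint8, red, green, blue), "camera_matrix" (3x3 intrinsics, pixels), "T" (4x4, takes a point from camera to world coordinates). Camera axes: x right, y up, looking along -z (the intrinsics and any distortion apply to the point x, -y, -z); pixel columns grow to the right and rows downward; lengths in m; the calibration is good to about 2 mm. A picture is of the moment at which its call begins. There is no depth.
- job.finish_job(): hands the job in; it is judged then, once.
Trained networks look in a picture, given as the dict that the camera call returned (one of the last four; its "shot" number tells which), for a name from the list of things; names that differ only in an ending like _2 or _b are one class to them, and where a whole thing is asked for, a point or a joint stands for the part that bears it (a point fixed in the world has none). Each returns a list of dicts, best first, with "conf" (0 to 1); they miss things now and then, are a little off and sometimes report something else, mostly with a low value. They report only what shows in the picture. A call takes as long as a camera call.
- spotter.look_for(picture, target): "position" ([column, row] in pixels, amid what is visible of it).
The state is a dict: "t": time; "joints": joint angles; "qd": joint speeds; "tau": joint torques, N m; "tool_pos": TCP position; "tool_rot": TCP orientation; "contact_force": force on the tool from outside, world axes, zero at the start; "ft_torque": the same for the moment, N m; "grip_width": finger opening in m; "grip_force": force on a finger pad.
Only numpy, scipy, OpenCV 4.12 (cv2) and the standard library are available. Lean on these libraries where they do the work, as an engineer would, in place of code of your own. Each camera call takes 0.05 s, during which the arm holds its last target. There are 200 camera calls.

TASK

Get the chess game ready: slide the blue chess clock across the desk, without lifting it, to the edge of the board that faces it, so that it stands parallel to that edge and midway along it, with a gap of about 20 mm between clock and board. When it stands there, press the green key in its middle to switch it on, and then press the grey plunger at Black's end (the end where the row of black pieces is) to start White's time; never press White's plunger. Leave the pieces on the board untouched and do not shift the parts box, the screwdriver or the two spare queens.

Things in the scene. Friction and masses are not known exactly. Their poses are not given: they have to be found in the camera images.
- clock: Loose blue chess clock, a box 180 mm long (its x) by 100 mm (its y), top at 40 mm, on 4 mm rubber feet, about 0.4 kg: too wide to grip, slides with a few newtons when pushed on its upright sides (4 to 38 mm high). Origin: centre of its underside. Green key and two grey plungers on top, dark displays along its -y side. At the start its +y side looks roughly towards the board.
- board: Fixed chess board, 300 mm square, 18 mm high overall, on coloured feet. Origin: its centre, at desk level; x and y along its edges, z up. The edge facing the clock is the one at its own y = -150 mm; the clock's centre belongs at board x = 0, y = -220 mm, its long side along board x.
- black_row: Row of eight black pieces (up to 62 mm high above the board, 22 mm wide), fixed in the board along one end rank, 245 mm across, parallel to board y. Origin: middle of the row, on the board's top, at board x = +122 or -122 mm (either, changing from start to start).
- white_row: The same row of eight pieces in white, at the other end rank of the board.
- key_top (a point): Top centre of the green spring key (24 mm across) in the middle of the clock's top, 12 mm from the clock's centre towards its +y; 61 mm above the desk.
- plunger_a_top (a point): Top centre of the grey spring plunger (32 mm across) at the clock's own +x end (62 mm from the middle, 12 mm towards +y), 62 mm above the desk.
- plunger_b_top (a point): The same plunger at the clock's own -x end.
- key (a joint): Travel of the green key, m: 0 up, 0.005 fully down (4 N); springs back. Counts as pressed beyond 0.0035.
- plunger_a (a joint): Travel of the plunger at the clock's +x end, m: 0 up, 0.006 fully down (4 N); springs back. Counts as pressed beyond 0.004.
- plunger_b (a joint): The same for the plunger at the clock's -x end.
- parts_box: Loose clear plastic parts box, 110 x 80 x 30 mm, to the right of the clock; bystander. Origin: centre of its underside.
- screwdriver: Loose screwdriver 150 mm long, lying on the desk to the right, beyond the parts box; bystander.
- spare_black: Loose spare black queen, 26 mm wide, 63 mm high, standing on the desk beyond the clock on the right; bystander. Origin: centre of its foot.
- spare_white: Loose spare white queen, the same size; bystander.

How it is judged:
On the way, in this order (a step that is already met when the one before it is completed fails the run):
1. the clock stands in its place beside the board, let go and at rest, no button pressed (y of clock in the frame of board between -0.23 and -0.21 m and x of clock in the frame of board between -0.012 and 0.012 m and angle between the x axis of clock and the x axis of board, either way round below 0.08 rad and angle between clock's own z axis and vertical below 0.05 rad and height (world z) of clock below 0.006 m and linear speed of clock below 0.01 m/s and contact force between the fingers and clock below 0.3 N and value of joint each of key, plunger_a, plunger_b below 0.002 m), for 0.2 s.
2. the green key is pressed, with both plungers up (value of joint key above 0.0035 m and value of joint each of plunger_a, plunger_b below 0.002 m), for 0.05 s.
3. the plunger at Black's end is pressed, with the green key up (value of joint key below 0.002 m and ((x of black_row in the frame of clock above 0 m and value of joint plunger_a above 0.004 m) or (x of black_row in the frame of clock below 0 m and value of joint plunger_b above 0.004 m))), for 0.05 s.
At the end, for the whole second after the job is handed in: The clock stands on its feet, at rest, beside the board edge that faced it: gap 20 mm (10 to 30 mm, measured at its centre), its centre within 12 mm of the middle of that edge, parallel to it within 0.08 rad, and all its buttons are up again (y of clock in the frame of board between -0.23 and -0.21 m and x of clock in the frame of board between -0.012 and 0.012 m and angle between the x axis of clock and the x axis of board, either way round below 0.08 rad and angle between clock's own z axis and vertical below 0.05 rad and height (world z) of clock below 0.006 m and linear speed of clock below 0.01 m/s and value of joint each of key, plunger_a, plunger_b below 0.002 m); the robot touches nothing.
It fails at once if White's plunger is pressed ((x of black_row in the frame of clock above 0 m and value of joint plunger_b above 0.003 m) or (x of black_row in the frame of clock below 0 m and value of joint plunger_a above 0.003 m)).
It fails at once if the clock is lifted or tipped (height (world z) of clock above 0.02 m or angle between clock's own z axis and vertical above 0.25 rad).
It fails at once if the pieces on the board are touched (contact force between any of black_row, white_row and anything else above 1 N).
It fails at once if the parts box, the screwdriver or a spare queen is shifted (20 mm) or knocked over (distance of any of parts_box, screwdriver, spare_black, spare_white from where it was at the start of the episode above 0.02 m or angle between any of parts_box, spare_black, spare_white's own z axis and vertical above 0.5 rad).
It also fails if it takes over 72 s, if anything falls off the work surface, if the arm or the gripper's body presses on something with over 40 N, if the wrist force passes 120 N, or if a joint passes its speed limit or range.

## Working session

There is one attempt and no reset: what is moved stays moved. The work goes in short steps, Python scripts to look and compute and a tool call to move; the robot and the scene stay as the last step left them, time stands still between calls to the robot, and variables do not carry over. Pictures are saved under pics/ and viewed, at most 10 in all, crops included, and the job is handed in when it is done.

Besides the shell and the picture viewer there is one more tool, called after "Call:" as name(argument=value, ...) on one line, values as JSON. send_rows: Moves the arm, as the interface text tells. Its arguments: {"type":"object","properties":{"plan":{"type":"array","items":{"type":"array","items":{"type":"number"}}},"squeeze":{"type":"number"}},"required":["plan"]}

```bash
mkdir -p pics
cat > h.py <<'E'
import numpy as np, cv2
from station import get_obs, optics, job, spotter
def ray(p,uv):
    K=p["camera_matrix"];T=p["T"]
    d=np.linalg.inv(K)@np.array([uv[0],uv[1],1.]);d=T[:3,:3]@np.array([d[0],-d[1],-d[2]])
    return T[:3,3],d
def at(p,uv,z):
    o,d=ray(p,uv);return o+d*(z-o[2])/d[2]
def px(p,X):
    T=p["T"];c=T[:3,:3].T@(np.array(X)-T[:3,3]);v=p["camera_matrix"]@np.array([c[0],-c[1],-c[2]]);return v[:2]/v[2]
E
python3 - <<'E'
from h import *
print(optics.get_image("top").keys())
for n in("top","scene"):
    p=optics.get_image(n);cv2.imwrite(f"pics/{n}0.png",p["color"][:,:,::-1])
    print(n,p["T"].round(3).tolist(),p["camera_matrix"].round(1).tolist())
    for t,z in dict(clock=.04,board=.018,black_row=.05,white_row=.05,key_top=.061,plunger_a_top=.062,parts_box=.03,screwdriver=.01,spare_black=.03,spare_white=.03).items():
        for r in spotter.look_for(p,t)[:3]: print(t,np.round(r["position"],1),round(r["conf"],2),at(p,r["position"],z).round(3))
o=get_obs();print(o["t"],o["tool_pos"],o["tool_rot"])
E
```

```text
dict_keys(['color', 'camera_matrix', 'T', 'shot'])
top [[0.028, 0.997, -0.073, 0.534], [-1.0, 0.027, -0.006, -0.071], [-0.004, 0.073, 0.997, 0.994], [0.0, 0.0, 0.0, 1.0]] [[384.9, 0.0, 314.8], [0.0, 384.9, 197.8], [0.0, 0.0, 1.0]]
clock [346.5 217.3] 0.66 [ 0.558 -0.145  0.04 ]
board [181.3 202.3] 0.67 [0.585 0.274 0.018]
black_row [177.7 150.9] 0.63 [0.711 0.279 0.05 ]
white_row [160.5 254.9] 0.9 [0.453 0.307 0.05 ]
plunger_a_top [340.7 216.2] 0.75 [ 0.559 -0.129  0.062]
parts_box [332.4 196.1] 0.65 [ 0.61  -0.109  0.03 ]
parts_box [468.3 256.1] 0.57 [ 0.47 -0.45  0.03]
screwdriver [435.8 197.5] 0.82 [ 0.615 -0.375  0.01 ]
screwdriver [342.6 218.1] 0.31 [ 0.556 -0.137  0.01 ]
spare_white [364.2 137.3] 0.47 [ 0.762 -0.186  0.03 ]
spare_white [331.7 193.7] 0.18 [ 0.616 -0.107  0.03 ]
scene [[0.594, -0.429, 0.681, 1.377], [0.805, 0.334, -0.491, -0.632], [-0.017, 0.839, 0.543, 0.698], [0.0, 0.0, 0.0, 1.0]] [[485.5, 0.0, 313.5], [0.0, 485.5, 198.7], [0.0, 0.0, 1.0]]
clock [406.3 174.1] 0.75 [0.608 0.233 0.04 ]
clock [278.7 221.2] 0.61 [ 0.58  -0.158  0.04 ]
board [409.7 177.1] 0.81 [0.599 0.257 0.018]
black_row [441.5 186. ] 0.73 [0.717 0.246 0.05 ]
black_row [280.6 208.1] 0.62 [ 0.55  -0.133  0.05 ]
white_row [279.2 206.5] 0.28 [ 0.542 -0.131  0.05 ]
key_top [261.7 199.8] 0.2 [ 0.505 -0.158  0.061]
key_top [280.1 219.9] 0.17 [ 0.603 -0.168  0.061]
plunger_a_top [301.1 210.6] 0.63 [ 0.603 -0.11   0.062]
parts_box [141.2 253.7] 0.9 [ 0.486 -0.455  0.03 ]
screwdriver [201.2 274.2] 0.77 [ 0.605 -0.372  0.01 ]
spare_black [291.2 286.8] 0.83 [ 0.771 -0.253  0.03 ]
1.15 [ 0.23915097 -0.60441485  0.23957628] [ 3.08593551e+00  5.88424991e-01 -4.46207722e-05]
```

View pics/top0.png

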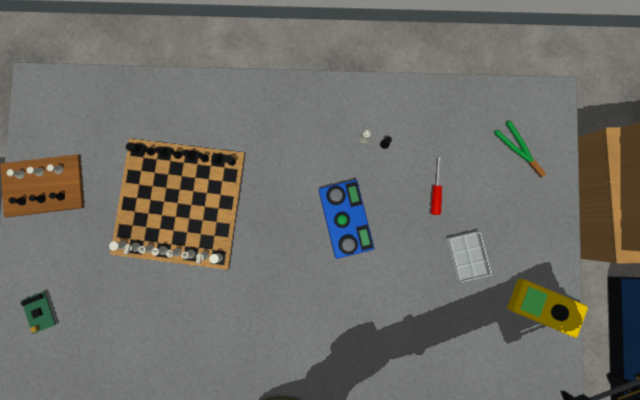

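View pics/scene0.png

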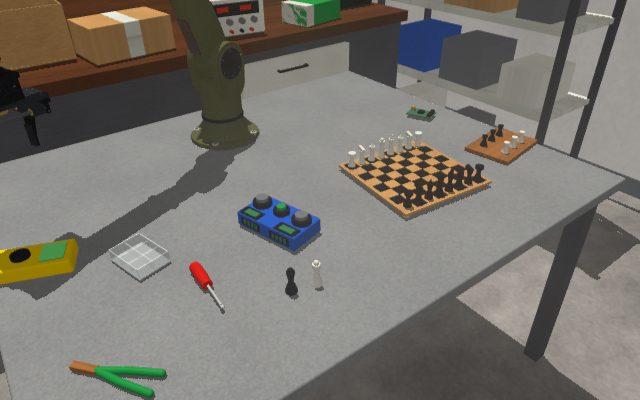

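```bash
cat >> h.py <<'E'
from scipy.optimize import minimize
def R(a): return np.array([[np.cos(a),-np.sin(a)],[np.sin(a),np.cos(a)]])
def pxs(p,X): 
    T=p["T"];c=(X-T[:3,3])@T[:3,:3];v=(c*[1,-1,-1])@p["camera_matrix"].T;return (v[:,:2]/v[:,2:]).astype(np.float32)
def w3(q,P,z): 
    w=P@R(q[2]).T+q[:2];return np.c_[w,np.full(len(w),z)]
def samp(img,uv): return cv2.remap(img,uv[:,0].reshape(-1,1),uv[:,1].reshape(-1,1),cv2.INTER_LINEAR).ravel()
def best(f,q0):
    S=np.vstack([q0,np.array(q0)+np.diag([.008,.008,.06])]);r=minimize(f,q0,method="Nelder-Mead",options=dict(initial_simplex=S,xatol=1e-5,fatol=1e-6));return r.x,r.fun
def fit_board(p,q0):
    g=p["color"].mean(2).astype(np.float32)
    a=np.arange(-69,70,2.)/1000;b=np.arange(-139,140,2.)/1000
    P=np.array([(x,y) for x in a for y in b]);s=np.sign(np.sin(np.pi*P[:,0]/.035)*np.sin(np.pi*P[:,1]/.035))
    best_=[]
    for sg in(1,-1):
        best_.append(best(lambda q:-sg*np.corrcoef(samp(g,pxs(p,w3(q,P,.018))),s)[0,1],q0))
    return min(best_,key=lambda t:t[1])
def clockmask(p):
    h=cv2.cvtColor(p["color"],cv2.COLOR_RGB2HSV);m=cv2.inRange(h,(105,120,40),(130,255,255))
    n,l,st,c=cv2.connectedComponentsWithStats(cv2.morphologyEx(m,cv2.MORPH_CLOSE,np.ones((3,3))))
    return l,st,c
def fit_clock(p,q0,hull=True):
    l,st,c=clockmask(p);u=px(p,[q0[0],q0[1],.04]);
    k=min([i for i in range(1,len(st)) if st[i,4]>400],key=lambda i:np.hypot(*(c[i]-u)))
    m=(l==k).astype(np.uint8);pts=cv2.convexHull(cv2.findNonZero(m))
    M=np.zeros(m.shape,np.uint8);cv2.fillConvexPoly(M,pts,1);
    C=np.array([(x,y) for x in(-.09,.09) for y in(-.05,.05)])
    def f(q):
        H=cv2.convexHull(np.vstack([pxs(p,w3(q,C,.004)),pxs(p,w3(q,C,.040))]))
        B=np.zeros((400*1,640),np.uint8);cv2.fillConvexPoly(B,np.round(H*256).astype(np.int32),255,cv2.LINE_AA,8)
        B=B/255.;return 1-np.minimum(B,M).sum()/np.maximum(B,M).sum()
    return best(f,q0)
def rel(b,c):
    d=R(b[2]).T@(np.array(c[:2])-b[:2]);return d,c[2]-b[2]
E
python3 - <<'E'
from h import *
p=optics.get_image("top")
b0=np.mean([at(p,u,.018) for u in[(128,139),(244,152),(230,270),(110,255)]],0);print(b0)
for da in(.0,-.1):
    b,f=fit_board(p,[b0[0],b0[1],-.1+da]);print("board",b.round(4),f)
c,f=fit_clock(p,[.556,-.145,.2]);print("clock",c.round(4),f)
print(rel(b,c)); print("target",w3(b,np.array([[0,-.22]]),0))
im=cv2.resize(p["color"],None,fx=2.0,fy=2.0)[:,:,::-1].copy()
def draw(q,a,w,z): 
    C=np.array([(-a,-w),(a,-w),(a,w),(-a,w)]);cv2.polylines(im,[np.round(pxs(p,w3(q,C,z))*2+.5).astype(int)],True,(0,0,255),1)
draw(b,.15,.15,.018);draw(b,.14,.14,.018);draw(b,.07,.14,.018);draw(c,.09,.05,.04)
for x,y in[(.062,.012),(0,.012),(-.062,.012)]: 
    u=pxs(p,w3(c,np.array([[x,y]]),.061))[0]*2;cv2.circle(im,tuple(map(int,u)),3,(0,255,255),1)
cv2.imwrite("pics/fit0.png",im[240:560,180:800])
o=get_obs();from scipy.spatial.transform import Rotation as Q;print(Q.from_rotvec(o["tool_rot"]).as_matrix().round(3))
E
```

```text
[0.58188357 0.28238267 0.018     ]
board [ 0.6183  0.2811 -0.0972] -0.935024804049003
board [ 0.5835  0.2845 -0.0977] -0.9350401676714344
clock [ 0.5549 -0.1439  0.2712] 0.04830742936762922
(array([ 0.01338778, -0.4291886 ]), np.float64(0.36888441261179766))
target [[0.56202426 0.06558607 0.        ]]
[[ 0.93   0.368 -0.   ]
 [ 0.368 -0.93  -0.   ]
 [-0.     0.    -1.   ]]
```

View pics/fit0.png

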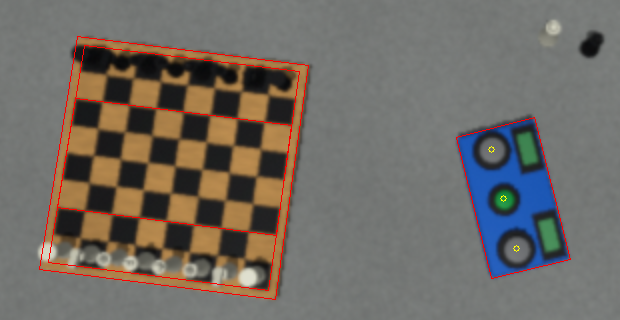

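Top view: the board is at about (180,203) px with black pieces along its upper edge. The clock is at about (346,217) with its displays on the right. The fits overlay well, so Black's plunger is plunger_a, at the clock's +x end.

Call:
send_rows(plan=[[0.454,-0.227,0,-84,1],[0.454,-0.227,0,-84,1],[0.454,-0.227,0,-84,1],[0.454,-0.227,0,-84,1],[0.454,-0.227,0,-84,1],[0.454,-0.227,0,-84,1],[0.454,-0.227,0,-84,1],[0.454,-0.227,0,-84,1],[0.454,-0.227,0,-84,1],[0.454,-0.227,0,-84,1],[0.454,-0.227,0,-84,1],[0.454,-0.227,0,-84,1],[0.454,-0.227,0,-84,1],[0.454,-0.227,0,-84,1],[0.454,-0.227,0,-84,1],[0.454,-0.227,0,-84,1]])

```text
t: 2.8
tool_pos: [0.5771, -0.2276, 0.2397]
tool_rot: [1.902, 2.5, -0.001]
contact_force: [0.6, -0.4, -0.2]
grip_width: 0.0869
grip_force: 0.0
```

```bash
cat >> h.py <<'E'
def tool():
    from scipy.spatial.transform import Rotation as Q
    o=get_obs();M=Q.from_rotvec(o["tool_rot"]).as_matrix();return o["tool_pos"],np.arctan2(M[1,0],M[0,0]),M,o
b=np.array([.5835,.2845,-.0977])
E
python3 - <<'E'
from h import *
t,a,M,o=tool();print(o["t"],t,np.degrees(a),M.round(3),o["contact_force"],o["joints"])
E
```

```text
2.8 [ 0.57713687 -0.22760045  0.23966924] 105.46019145721186 [[-0.267  0.964 -0.   ]
 [ 0.964  0.267 -0.001]
 [-0.001 -0.    -1.   ]] [ 0.64336643 -0.39938182 -0.24221454] [ 0.75212805  0.29875056 -0.51738055  1.51495272  0.14981972  1.36727245
  0.49333658]
```

Call:
send_rows(plan=[[0,0,0.04,0,1],[0,0,0.08,0,1],[0,0,0.12,0,1],[0,0,0.16,0,1],[0,0,0.19,0,1],[0,0,0.205,0,1],[0,0,0.21,0,1],[0.008,0,0.21,0,1],[0.014,0,0.21,0,1],[0.018,0,0.21,0,1],[0.021,0,0.21,0,1],[0.021,0,0.21,0,1]])

```text
t: 4.0
tool_pos: [0.5725, -0.2055, 0.0304]
tool_rot: [1.898, 2.502, 0.0]
contact_force: [-0.5, -0.4, -0.7]
grip_width: 0.0868
grip_force: 0.0
```

```bash
cat >> h.py <<'E'
def arc(c,off,n=10):
    """tool shifts for carrying clock from c to target, tool keeping offset off in clock frame; relative to present tool pose"""
    t,a,M,o=tool();g=np.r_[w3(b,np.array([[0,-.22]]),0)[0,:2],b[2]];th=g[2]-c[2];d=g[:2]-c[:2]
    P=np.linalg.solve(np.eye(2)-R(th),g[:2]-R(th)@c[:2]);
    for s in np.linspace(0,1,n+1):
        q=R(th*s)@(c[:2]-P)+P;w=q+R(c[2]+th*s)@off
        sh=M[:2,:2].T@(w-t[:2]);ang=a-(c[2]+th*s+np.pi/2)
        print(round(s,2),sh.round(4),round(np.degrees(ang),1))
def look(q0):
    p=optics.get_image("top");c,f=fit_clock(p,q0);d,an=rel(b,c);t,a,M,o=tool()
    print("clock",c.round(4),round(f,3),"rel",d.round(4),round(an,4),"off",(R(c[2]).T@(t[:2]-c[:2])).round(4),"dang",round(np.degrees(a-c[2]-np.pi/2),2),"F",o["contact_force"].round(2),"t",o["t"],t.round(4));return p,c
E
python3 - <<'E'
from h import *
p,c=look([.555,-.144,.27])
im=cv2.resize(p["color"][120:320,240:480],None,fx=3,fy=3)[:,:,::-1];cv2.imwrite("pics/c1.png",im)
arc(c,np.array([0,-.0605]))
E
```

```text
clock [ 0.5526 -0.1337  0.2637] 0.176 rel [ 0.01   -0.4192] 0.3614 off [ 0.0003 -0.0749] dang 0.51 F [-0.27 -0.03  0.64] t 4.05 [ 0.5724 -0.206   0.0302]
0.0 [ 0.0144 -0.0002] 0.5
0.1 [0.0343 0.0008] 2.6
0.2 [0.0541 0.0024] 4.7
0.3 [0.0739 0.0048] 6.7
0.4 [0.0935 0.0079] 8.8
0.5 [0.113  0.0117] 10.9
0.6 [0.1324 0.0163] 12.9
0.7 [0.1516 0.0215] 15.0
0.8 [0.1706 0.0274] 17.1
0.9 [0.1894 0.034 ] 19.1
1.0 [0.2079 0.0412] 21.2
```

View pics/c1.png

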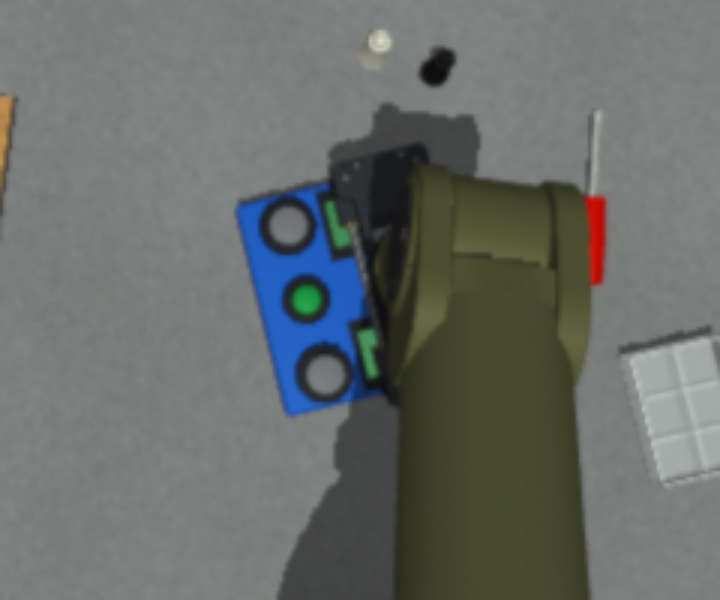

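The gripper stands just behind the clock's display side (about x=350 in the crop) and hides part of it, so I'll track the clock by matching its board-side half instead of the whole outline.

```bash
python3 - <<'E'
import re
s=open("h.py").read()
s=s.replace("c,f=fit_clock(p,q0);","c,f=fit_t(p,q0);")
s+='''
C0=np.array([.5549,-.1439,.2712])
TP=np.array([(x,y) for x in np.arange(-.105,.1051,.003) for y in np.arange(-.012,.0661,.003)])
def cols(p,q):
    uv=pxs(p,w3(q,TP,.04));return np.concatenate([samp(p["color"][:,:,i].astype(np.float32),uv) for i in range(3)])
def fit_t(p,q0):
    K=cv2.imread("pics/top0.png")[:,:,::-1];T=cols(dict(p,color=K),C0)
    m=np.r_[1,1,1]
    def f(q):
        v=cols(p,q);return -np.corrcoef(v-np.repeat(v.reshape(3,-1).mean(1),len(TP)),T-np.repeat(T.reshape(3,-1).mean(1),len(TP)))[0,1]
    return best(f,q0)
'''
open("h.py","w").write(s)
E
python3 - <<'E'
from h import *
p,c=look([.553,-.142,.265]);arc(c,np.array([0,-.0605]))
E
```

```text
clock [ 0.5549 -0.1438  0.2688] -0.982 rel [ 0.0133 -0.4291] 0.3665 off [ 0.0002 -0.0648] dang 0.19 F [ 0.02 -0.96 -0.26] t 4.1 [ 0.5723 -0.2063  0.03  ]
0.0 [ 0.0043 -0.0002] 0.2
0.1 [0.0253 0.0006] 2.3
0.2 [0.0461 0.0021] 4.4
0.3 [0.0669 0.0044] 6.5
0.4 [0.0876 0.0074] 8.6
0.5 [0.1082 0.0112] 10.7
0.6 [0.1286 0.0157] 12.8
0.7 [0.1488 0.021 ] 14.9
0.8 [0.1689 0.0271] 17.0
0.9 [0.1887 0.0338] 19.1
1.0 [0.2082 0.0413] 21.2
```

Call:
send_rows(plan=[[0.004,0,0,0.2,1],[0.009,0,0,0.7,1],[0.015,0,0,1.3,1],[0.022,0.0005,0,2.0,1],[0.029,0.001,0,2.7,1],[0.036,0.0015,0,3.4,1],[0.043,0.002,0,4.1,1],[0.05,0.0025,0,4.8,1],[0.057,0.0033,0,5.5,1],[0.064,0.004,0,6.2,1],[0.071,0.005,0,6.9,1],[0.078,0.006,0,7.6,1],[0.085,0.007,0,8.3,1],[0.092,0.008,0,9.1,1],[0.098,0.0093,0,9.7,1],[0.103,0.0102,0,10.2,1],[0.106,0.0108,0,10.5,1],[0.108,0.011,0,10.7,1],[0.108,0.011,0,10.7,1]])

```text
t: 6.0
tool_pos: [0.5536, -0.0985, 0.0294]
tool_rot: [-2.124, -2.314, -0.001]
contact_force: [-0.6, -2.3, 0.1]
grip_width: 0.0872
grip_force: 0.7
```

Run:
```python
from h import *
p,c=look([.565,-.04,.085]);off=R(c[2]).T@(tool()[0][:2]-c[:2]);arc(c,off)
```

```text
clock [ 0.548  -0.0348  0.081 ] -0.865 rel [-0.0042 -0.3212] 0.1787 off [ 0.0005 -0.0639] dang 0.24 F [-0.14 -0.5   0.93] t 6.05 [ 0.5536 -0.0984  0.0293]
0.0 [0. 0.] 0.2
0.1 [0.01   0.0003] 1.3
0.2 [0.0201 0.0008] 2.3
0.3 [0.0301 0.0015] 3.3
0.4 [0.0401 0.0023] 4.3
0.5 [0.0501 0.0034] 5.4
0.6 [0.0601 0.0046] 6.4
0.7 [0.07  0.006] 7.4
0.8 [0.08   0.0075] 8.4
0.9 [0.0899 0.0093] 9.5
1.0 [0.0997 0.0112] 10.5
```

Call:
send_rows(plan=[[0.004,0,0,0.4,1],[0.01,0.0003,0,1.2,1],[0.017,0.0006,0,2.0,1],[0.024,0.001,0,2.7,1],[0.031,0.0015,0,3.4,1],[0.038,0.002,0,4.1,1],[0.045,0.0028,0,4.8,1],[0.052,0.0036,0,5.6,1],[0.059,0.0045,0,6.3,1],[0.066,0.0054,0,7.0,1],[0.073,0.0064,0,7.7,1],[0.08,0.0075,0,8.4,1],[0.086,0.0086,0,9.1,1],[0.09,0.0093,0,9.5,1],[0.093,0.0098,0,9.8,1],[0.094,0.01,0,10,1],[0.094,0.01,0,10,1]])

```text
t: 7.75
tool_pos: [0.5557, -0.0042, 0.0296]
tool_rot: [-2.318, -2.12, -0.001]
contact_force: [-1.4, -1.2, 0.1]
grip_width: 0.0874
grip_force: 0.2
```

Run:
```python
from h import *
p,c=look([.561,.058,-.09])
im=cv2.resize(p["color"][120:320,160:400],None,fx=3,fy=3)[:,:,::-1].copy()
C=np.array([(-.09,-.05),(.09,-.05),(.09,.05),(-.09,.05)]);cv2.polylines(im,[np.round((pxs(p,w3(c,C,.04))-[160,120])*3+1).astype(int)],True,(0,0,255),1)
cv2.imwrite("pics/c2.png",im)
```

```text
clock [ 0.5613  0.0686 -0.2026] -0.368 rel [-0.0011 -0.2171] -0.1049 off [ 0.0094 -0.0724] dang 6.49 F [-0.28 -0.77  0.47] t 7.8 [ 0.5559 -0.0043  0.0297]
```

View pics/c2.png

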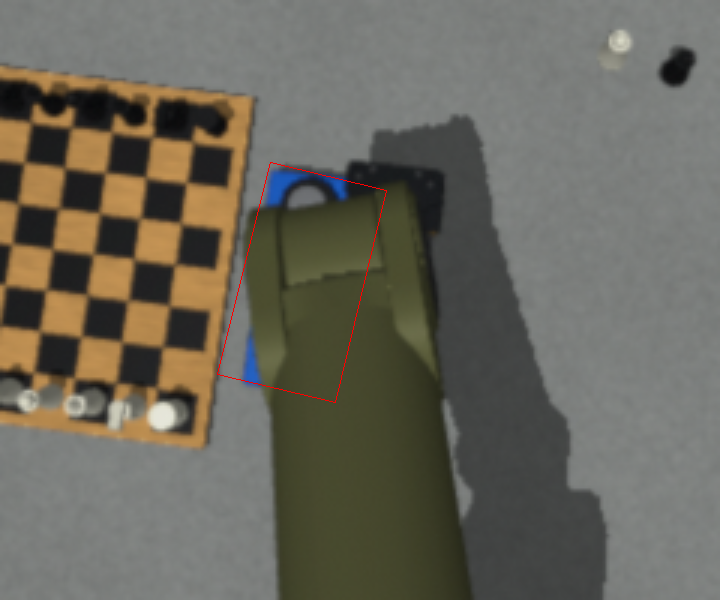

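The arm now hides most of the clock and the fit is not usable. I'll back off, rise clear and look again.

Call:
send_rows(plan=[[-0.01,0,0,0,1],[-0.025,0,0,0,1],[-0.03,0,-0.03,0,1],[-0.05,0,-0.08,0,1],[-0.09,0,-0.12,0,1],[-0.13,0,-0.15,0,1],[-0.17,0,-0.15,0,1],[-0.2,0,-0.15,0,1],[-0.2,0,-0.15,0,1]])

```text
t: 8.7
tool_pos: [0.5358, -0.2123, 0.1799]
tool_rot: [2.328, 2.106, -0.004]
contact_force: [0.9, -1.1, 0.3]
grip_width: 0.0869
grip_force: 0.0
```

Run:
```python
from h import *
p,c=look([.561,.058,-.09])
c2,f2=fit_clock(p,c);print(c2.round(4),f2,rel(b,c2))
im=cv2.resize(p["color"][120:320,160:400],None,fx=3,fy=3)[:,:,::-1].copy()
C=np.array([(-.09,-.05),(.09,-.05),(.09,.05),(-.09,.05)]);cv2.polylines(im,[np.round((pxs(p,w3(c2,C,.04))-[160,120])*3+1).astype(int)],True,(0,0,255),1)
cv2.imwrite("pics/c3.png",im)
print(fit_board(p,b))
```

```text
clock [ 0.5609  0.0589 -0.089 ] -0.961 rel [-0.0005 -0.2267] 0.0087 off [-0.0005 -0.2684] dang -0.42 F [-0.19  0.3  -0.16] t 8.75 [ 0.5365 -0.2084  0.1796]
[ 0.561   0.0577 -0.0884] 0.048854954283461316 (array([-0.00024549, -0.22786734]), np.float64(0.00928272260530609))
(array([ 0.58346303,  0.28452646, -0.09788112]), np.float64(-0.9350305562278604))
```

View pics/c3.png

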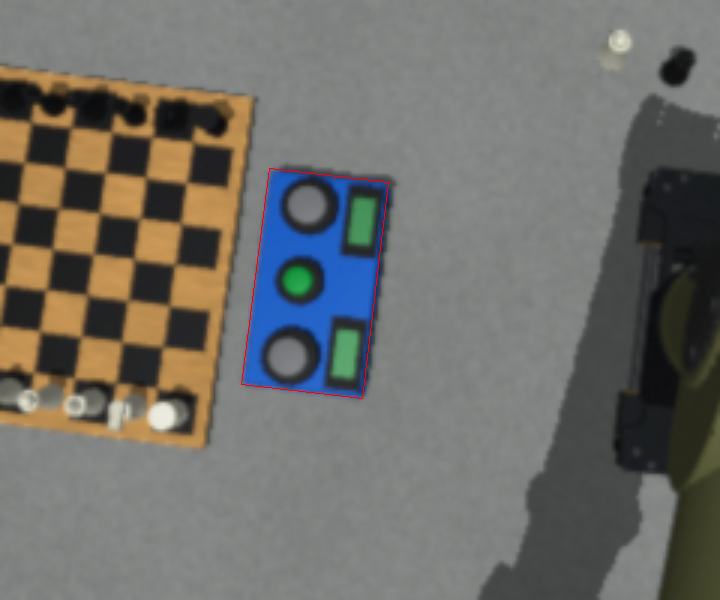

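The clock stands almost parallel to the edge and centred, at board y of about -0.227. It needs another 6–7 mm.

Call:
send_rows(plan=[[0.05,0,0,0,1],[0.1,0,0,0,1],[0.14,0,0.03,0,1],[0.165,0,0.08,0,1],[0.17,0,0.12,0,1],[0.17,0,0.145,0,1],[0.175,0,0.15,0,1],[0.185,0,0.15,0,1],[0.193,0,0.15,0,1],[0.198,0,0.15,-0.2,1],[0.201,0,0.15,0,1],[0.203,0,0.15,0.2,1],[0.205,0,0.15,0.3,1],[0.2065,0,0.15,0.4,1],[0.2065,0,0.15,0.4,1],[0.198,0,0.15,0.4,1],[0.175,0,0.15,0.4,1],[0.165,0,0.11,0,1],[0.14,0,0.06,0,1],[0.1,0,0.02,0,0]])

```text
t: 10.75
tool_pos: [0.5477, -0.0934, 0.1523]
tool_rot: [-2.312, -2.125, -0.004]
contact_force: [0.5, -1.5, 0.4]
grip_width: 0.084
grip_force: 0.0
```

Call:
send_rows(plan=[[-0.05,0,-0.03,0,0],[-0.1,0,-0.03,0,0],[-0.1,0,-0.03,0,0],[-0.1,0,-0.03,0,0],[-0.1,0,-0.03,0,0],[-0.1,0,-0.03,0,0],[-0.1,0,-0.03,0,0]])

```text
t: 11.45
tool_pos: [0.5388, -0.1933, 0.1803]
tool_rot: [-2.314, -2.123, -0.0]
contact_force: [-0.3, -0.9, -0.9]
grip_width: 0.0307
grip_force: 0.0
```

Run:
```python
from h import *
p,c=look([.561,.063,-.09])
c2,f2=fit_clock(p,c);print(c2.round(4),f2,rel(b,c2))
t,a,M,o=tool();cm=(c+c2)/2;print(o["grip_width"])
for n,x in(("key",0),("pl_a",.062)):
    w=w3(cm,np.array([[x,.012]]),0)[0,:2];print(n,w,(M[:2,:2].T@(w-t[:2])).round(4))
    u=px(p,[*w,.061]);print(u)
for n in("key_top","plunger_a_top"):
  for r in spotter.look_for(p,n)[:3]: print(n,r["position"],r["conf"],at(p,r["position"],.061))
g=p["color"].astype(int);ys,xs=np.nonzero((g[:,:,1]>g[:,:,0]+50)&(g[:,:,1]>g[:,:,2]+50));k=(abs(xs-px(p,[*cm[:2],.06])[0])<12)&(abs(ys-px(p,[*cm[:2],.06])[1])<12)
print("green",xs[k].mean(),ys[k].mean(),k.sum())
```

```text
clock [ 0.561   0.0647 -0.0944] -0.929 rel [-0.0009 -0.2209] 0.0033 off [ 0.0023 -0.2594] dang 0.45 F [ 0.65  0.33 -0.09] t 11.5 [ 0.5388 -0.1937  0.1804]
[ 0.5615  0.0635 -0.0976] 0.05006101239865679 (array([-0.00035463, -0.22212372]), np.float64(0.00014382551090583173))
0.02694060747952129
key [0.56239869 0.07604222] [2.708e-01 2.000e-04]
[256.06025784 212.64784376]
pl_a [0.62411342 0.07010153] [0.2702 0.0622]
[259.48105403 187.39268396]
key_top [255.4, 214.0] 0.63 [0.55907916 0.07751562 0.061     ]
plunger_a_top [258.1, 186.4] 0.64 [0.62645028 0.07356104 0.061     ]
green 256.5 212.88888888888889 72
```

Call:
send_rows(plan=[[0.05,0,0,0,0],[0.1,0,0,0,0],[0.15,0,0,0,0],[0.2,0,0,0,0],[0.25,0,0,0,0],[0.271,0,0.03,0,0],[0.271,0,0.06,0,0],[0.271,0,0.085,0,0],[0.271,0,0.095,0,0],[0.271,0,0.098,0,0],[0.271,0,0.098,0,0],[0.271,0,0.098,0,0]])

```text
t: 12.8
tool_pos: [0.5638, 0.0745, 0.0841]
tool_rot: [2.317, 2.119, 0.003]
contact_force: [-0.2, -0.6, -0.4]
grip_width: 0.0006
grip_force: 0.0
```

Run:
```python
from h import *
t,a,M,o=tool();print(t,o["contact_force"],o["grip_width"],M[:2,:2].T@(np.array([.5624,.076])-t[:2]))
p=optics.get_image("scene");u=px(p,[.5624,.076,.06]).astype(int);im=p["color"][u[1]-50:u[1]+50,u[0]-70:u[0]+70,::-1];cv2.imwrite("pics/k.png",cv2.resize(im,None,fx=5,fy=5))
```

```text
[0.56378899 0.07447782 0.0840597 ] [-0.2413752  -0.61957174 -0.44640282] 0.0006352186717929068 [ 0.00139185 -0.00151956]
```

View pics/k.png

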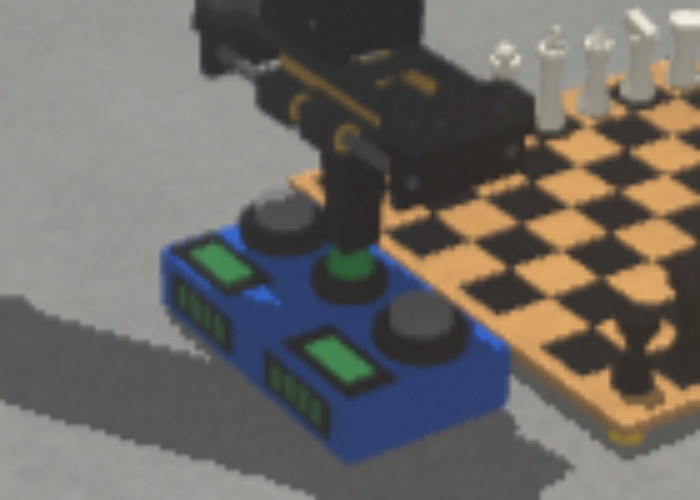

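The closed fingertips stand centred just above the green key, well clear of both plungers.

Call:
send_rows(plan=[[0.001,-0.001,0.003,0,0],[0.001,-0.001,0.006,0,0],[0.001,-0.001,0.0085,0,0],[0.001,-0.001,0.0105,0,0],[0.001,-0.001,0.0115,0,0],[0.001,-0.001,0.0115,0,0],[0.001,-0.001,0.0115,0,0]])

```text
t: 13.55
tool_pos: [0.5624, 0.0758, 0.0732]
tool_rot: [2.317, 2.119, 0.0]
contact_force: [-4.4, -0.3, 13.3]
grip_width: 0.0007
grip_force: 7.0
```

Call:
send_rows(plan=[[0,0,-0.003,0,0],[0,0,-0.008,0,0],[0,0,-0.02,0,0],[0,0,-0.03,0,0],[0,0.03,-0.03,0,0],[0,0.062,-0.03,0,0],[0,0.062,-0.015,0,0],[0,0.062,-0.012,0,0],[0,0.062,-0.012,0,0]])

```text
t: 14.45
tool_pos: [0.6218, 0.0702, 0.0821]
tool_rot: [-2.316, -2.12, 0.004]
contact_force: [-0.4, 0.4, 0.5]
grip_width: 0.0003
grip_force: 0.0
```

Run:
```python
from h import *
t,a,M,o=tool();print(t,o["contact_force"],np.degrees(a),M[:2,:2].T@(np.array([.6241,.0701])-t[:2]))
p=optics.get_image("scene");u=px(p,[.5624,.076,.06]).astype(int);im=p["color"][u[1]-50:u[1]+50,u[0]-70:u[0]+70,::-1];cv2.imwrite("pics/k2.png",cv2.resize(im,None,fx=5,fy=5))
```

```text
[0.62184897 0.07022337 0.08207034] [-0.36576863  0.39665266  0.48443909] 84.92576771181047 [7.62126328e-05 2.25311284e-03]
```

View pics/k2.png

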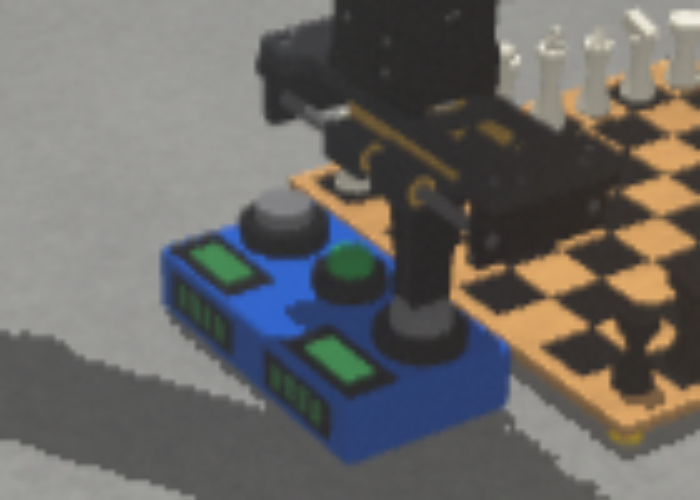

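The key is up again and the fingertips are over the plunger at Black's end. The clock has not moved.

Call:
send_rows(plan=[[0,0.002,0.002,0,0],[0,0.002,0.005,0,0],[0,0.002,0.0075,0,0],[0,0.002,0.009,0,0],[0,0.002,0.0097,0,0],[0,0.002,0.0097,0,0],[0,0.002,0.0097,0,0]])

```text
t: 15.2
tool_pos: [0.626, 0.07, 0.0739]
tool_rot: [2.318, 2.12, 0.001]
contact_force: [0.4, -0.6, 3.6]
grip_width: 0.0008
grip_force: 1.8
```

Call:
send_rows(plan=[[0,0,0.0007,0,0],[0,0,0.0014,0,0],[0,0,0.0014,0,0]])

```text
t: 15.5
tool_pos: [0.626, 0.07, 0.0733]
tool_rot: [2.318, 2.12, 0.001]
contact_force: [-1.5, -0.0, 10.3]
grip_width: 0.0008
grip_force: 4.7
```

Call:
send_rows(plan=[[0,0,-0.004,0,0],[0,0,-0.01,0,0],[0,0,-0.04,0,0],[0,0,-0.08,0,0],[0,0,-0.11,0,0],[-0.05,0,-0.11,0,0],[-0.1,0,-0.11,0,0],[-0.15,0,-0.11,0,0],[-0.2,0,-0.11,0,0],[-0.25,0,-0.11,0,0],[-0.25,0,-0.11,0,0]])

```text
t: 16.6
tool_pos: [0.6, -0.1905, 0.1806]
tool_rot: [2.332, 2.103, -0.01]
contact_force: [-0.2, -0.3, -0.5]
grip_width: 0.0006
grip_force: 0.0
```

Run:
```python
from h import *
p,c=look([.561,.063,-.09])
c2,f2=fit_clock(p,c);print(c2.round(4),f2,rel(b,c2))
```

```text
clock [ 0.5611  0.0648 -0.0943] -0.929 rel [-0.0009 -0.2208] 0.0034 off [ 0.0634 -0.2451] dang -0.23 F [-0.56  0.74  0.25] t 16.65 [ 0.6011 -0.1852  0.1808]
[ 0.5615  0.0635 -0.0984] 0.05010826583426342 (array([-0.00038343, -0.2220712 ]), np.float64(-0.0006763973424292608))
```

Force reached 10 N, so the plunger bottomed out. The clock is unmoved and the arm is clear.

```bash
python3 -c "
from station import job;print(job.finish_job())"
```

```text
the job is handed in; nothing more can be done
None
```

I've handed the job in: the clock stands centred and parallel at the board's edge with a gap of about 21 mm, and I pressed the green key and then Black's plunger, each to its stop; the hand-in returned no verdict.

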